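# Fit the missing locating pin of a board-test fixture

### The arm

A 6-joint arm with a two-finger parallel gripper is mounted at the origin on the work surface. World frame = base frame: x ahead of the robot, y to its left, z up, the work surface at z = 0. Lengths are in m, angles in rad, forces in N, time in s.
With the tool pointing down it reaches from about 0.3 to 0.775 m from the base axis. Payload 14.6 kg.
Tool frame: the origin (TCP) lies at the very end of the fingers, on their centre line; the grasp point (between the pads) lies 19 mm behind it; x points along the fingers, z is the direction in which the jaws open and shut, and the axes are right-handed (so a half turn about x gives the same grasp; the last joint's range is limited). The gripper opens to 94 mm and grips with 3 to 60 N. Pads are 16 mm wide; open, the fingers measure 119 mm over their backs; the gripper's body (75 mm by 177 mm) begins 78 mm behind the grasp point.
Start: joints at [1.139, 0.3, 1.521, -0, 1.321, -0.067], TCP at [0.196, 0.514, 0.205] pointing down, gripper open.
Joint ranges: [-3.03, 3.03], [-0.79, 2.21], [0.23, 2.52], [-1.04, 4.18], [0, 3.07], [-2.55, 2.55]. Speed limits (rad/s): [2.22, 2.22, 2.57, 3.14, 3.14, 3.14].

### API

Orientations are given as [roll, pitch, yaw] about the fixed x, y, z axes, in that order (R = Rz(yaw) Ry(pitch) Rx(roll)).
In Python, from station import ctrl gives the robot as it stands. The module is installed in compiled form; this text tells all that it offers.
- The arm moves only by the tool servo_tool, never from a script. Its argument "motion" is one flat list of numbers, 4 for each row, row after row: the shift along the tool's x, y, z in mm, then the turn about the tool's x in degrees. In form: [dx, dy, dz, roll, dx, dy, dz, roll, ...]. A call has 1 to 20 rows; each row is the pose to reach, as a shift and turn from the pose commanded when the call began, along the tool's axes at that moment; what a row does not reach only later rows make up. A row lasts 1/8 s, in which the tool goes at most 62.5 mm and 10.7 degrees, less where a joint would pass 70% of its speed; a pose out of reach is approached as far as the arm can. A call with a gripper value outside its range is refused whole. "gripper" is the opening, from 0 (shut) to 1 (fully open), set as the call begins (left out, the last holds). The fingers move at their own pace and stop on an object; "force" is the grip in N (left out, the last holds). Time passes only in rows, so rows that repeat a pose let the fingers close. It gives the time, the measured TCP pose, the force and the opening at its end, in the units of the state.
- ctrl.get_obs(): the state, without advancing time (a new reading comes with each control period).
- ctrl.camera(name): name is "scene" or "top" or "wrist"; returns a dict with "color" (400x640x3 uint8, red, green, blue), "z_map" (400x640 float32, m along the optical axis (not along the pixel's ray), 0 where there is no reading), "fx", "fy", "cx", "cy" (pixels), "dist_coeffs" ([k1, k2, p1, p2, k3] as OpenCV has them; the pictures are not rectified), "rvec" (rotation vector, rad) and "tvec" (3), from world to camera coordinates, as OpenCV has them. Camera axes: x right, y down, z forward; pixel columns grow to the right and rows downward; lengths in m; the calibration is good to about 2 mm. A picture is of the moment at which its call begins.
- ctrl.hand_in(): hands the job in, once; it reports no verdict.
The state is a dict: "time_s": time; "qpos": joint angles; "joint_vel": joint speeds; "tau": joint torques, N m; "ee_pos": TCP position; "eef_rot": TCP orientation; "force": force on the tool from outside, world axes, zero at the start; "moment": the same for the moment, N m; "grip_width": finger opening in m.
Only numpy, scipy, OpenCV 4.12 (cv2) and the standard library are available. Lean on these libraries where they do the work, as an engineer would, in place of code of your own. Each camera call takes 0.05 s, during which the arm holds its last target.

### The job

One of the four bushings on the board-test fixture has lost its locating pin. Take the spare steel pin from its black stand, feel about with its blunt foot for the bushing's off-centre hole, and press it straight down until its collar sits flush on the bushing; then let go of it. Be gentle: never lean on the fixture with more than about two and a half kilograms (25 N), and leave the spool, the mouse and the screwdriver where they lie.

Things in the scene. Friction and masses are not known exactly. Their poses are not given: they have to be found in the camera images.
- pin_center (a point): Spare steel locating pin, 71 mm long, 80 g: on its axis half-way up, z up the pin. From the foot: blunt round shank 12 mm across, 22 mm long, no chamfer; collar 22 mm across, 5 mm thick; plain round handle 14 mm across, 44 mm long. Below this point: foot 35.5, collar underside 13.5, collar top 8.5 mm; handle's top 35.5 mm above. Grip it 17 to 20 mm above this point. Starts upright in the stand.
- stand: Black plastic block, 60 x 80 mm, 30 mm high, fixed to the bench, with one 14 mm hole in its middle, in which the spare pin hangs upright by its collar (lift it straight up by at least 22 mm to free it). Origin at the centre of its underside, z up.
- fixture: Board-test fixture fixed to the bench, turned any way round: aluminium base 170 mm (its x) by 220 mm (its y), 20 mm high, small green circuit board in the middle. Origin at the centre of its underside. Four round steel bushings, 56 mm across, tops 50 mm above the bench, at x +-50, y +-70 mm; three hold pins that stand 49 mm above them; the one at x -50, y +70 is empty.
- mark (a point): Middle of the empty bushing, level with its flat top. Its upright 14 mm blind hole (sharp-edged, no chamfer) is eccentric: the hole's centre lies 2.5 to 5.5 mm from this point, direction unknown. The bushing does not yield. 14 mm down the pin meets a stiff sliding stop that takes about 6 N to push and stays where pushed; 8 mm further the collar sits on the bushing: fully home.
- spool: Bystander: grey solder spool, 60 mm diameter, 44 mm high, loose; origin at the centre of its underside.
- mouse: Bystander: black computer mouse, 100 x 60 x 33 mm, loose; origin at the centre of its underside.
- driver: Bystander: screwdriver, 170 mm long, lying loose on the bench along its x axis.

How it is judged:
By the outcome, as a careful person would: the job done as asked, in the order asked, and still so for the second after the job is handed in, with the robot touching nothing.
It also fails if it takes over 70 s, if anything falls off the work surface, if the arm or the gripper's body presses on something with over 40 N, if the wrist force passes 120 N, or if a joint passes its speed limit or range.

## Working session

There is one attempt and no reset: what is moved stays moved. The work goes in short steps, Python scripts to look and compute and a tool call to move; the robot and the scene stay as the last step left them, time stands still between calls to the robot, and variables do not carry over. Pictures are saved under pics/ and viewed, and the job is handed in when it is done.

Besides the shell and the picture viewer there is one more tool, called after "Request:" in YAML: its name, and indented under it one key for each argument. servo_tool: Moves the arm, as the interface text tells. Its arguments: {"type":"object","properties":{"motion":{"type":"array","items":{"type":"number"}},"gripper":{"type":"number"},"force":{"type":"number"}},"required":["motion"]}

```bash
mkdir -p pics
cat > h.py <<'E'
import numpy as np, cv2
from station import ctrl
def grab(n):
    c=ctrl.camera(n); np.savez(f'{n}.npz',**{k:np.array(v) for k,v in c.items()}); return c
def K(c): return np.array([[c['fx'],0,c['cx']],[0,c['fy'],c['cy']],[0,0,1]],float)
def onplane(c,uv,z):
    uv=np.array(uv,float).reshape(-1,1,2)
    n=cv2.undistortPoints(uv,K(c),np.array(c['dist_coeffs'],float)).reshape(-1,2)
    R=cv2.Rodrigues(np.array(c['rvec'],float))[0]; t=np.array(c['tvec'],float).reshape(3)
    o=-R.T@t; d=np.c_[n,np.ones(len(n))]@R
    return o+d*((z-o[2])/d[:,2])[:,None]
def proj(c,P):
    return cv2.projectPoints(np.array(P,float).reshape(-1,3),np.array(c['rvec'],float),np.array(c['tvec'],float),K(c),np.array(c['dist_coeffs'],float))[0].reshape(-1,2)
def cloud(c):
    z=c['z_map']; v,u=np.mgrid[:400,:640]
    n=cv2.undistortPoints(np.stack([u,v],-1).reshape(-1,1,2).astype(float),K(c),np.array(c['dist_coeffs'],float)).reshape(-1,2)
    R=cv2.Rodrigues(np.array(c['rvec'],float))[0]; t=np.array(c['tvec'],float).reshape(3)
    P=np.c_[n,np.ones(len(n))]*z.reshape(-1,1)
    W=(P-t)@R; W[z.reshape(-1)==0]=np.nan
    return W.reshape(400,640,3)
def save(n,im): cv2.imwrite(f'pics/{n}.png',im[:,:,::-1])
E
python3 - <<'E'
from h import *
np.set_printoptions(precision=4,suppress=True)
o=ctrl.get_obs(); print(o)
for n in('scene','top','wrist'):
    c=grab(n); save(n+'1',c['color']); R=cv2.Rodrigues(np.array(c['rvec'],float))[0]; print(n,c['fx'],-R.T@np.array(c['tvec']).reshape(3),R[2])
E
```

```text
{'time_s': 0.0, 'qpos': array([ 1.1394,  0.3004,  1.5216,  0.    ,  1.3207, -0.0666]), 'joint_vel': array([-0.0003,  0.0008, -0.0019, -0.0003, -0.0008, -0.0004]), 'tau': array([  0.0007, -53.182 , -35.2721,   0.0709,   0.0244,  -0.    ]), 'ee_pos': array([0.1961, 0.5136, 0.2049]), 'eef_rot': array([ 3.0724,  1.5697, -2.0048]), 'force': array([-0.4956, -0.4941, -0.2912]), 'moment': array([-0.0072,  0.0094, -0.0243]), 'grip_width': 0.09413352728524392}
scene 423.4899266647191 [ 1.1837 -0.3261  0.6781] [-0.632   0.3572 -0.6878]
top 475.45026616418284 [0.3733 0.0054 1.2858] [ 0.1808 -0.0058 -0.9835]
wrist 285.48056651739137 [0.1269 0.5404 0.3838] [ 0.2363 -0.0917 -0.9674]
```

```bash
sleep 1; ls pics
```

```text
scene1.png
top1.png
wrist1.png
```

View pics/scene1.png

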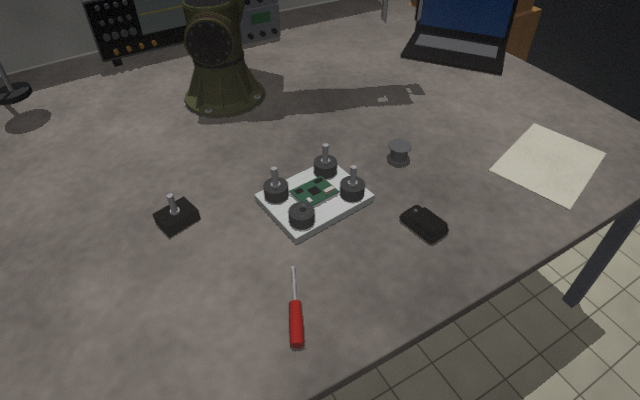

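View pics/top1.png

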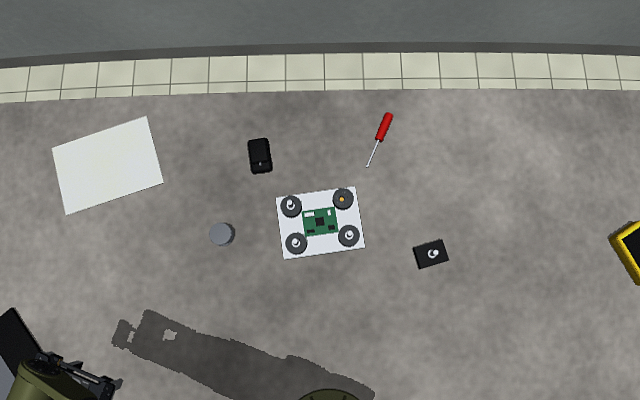

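View pics/wrist1.png

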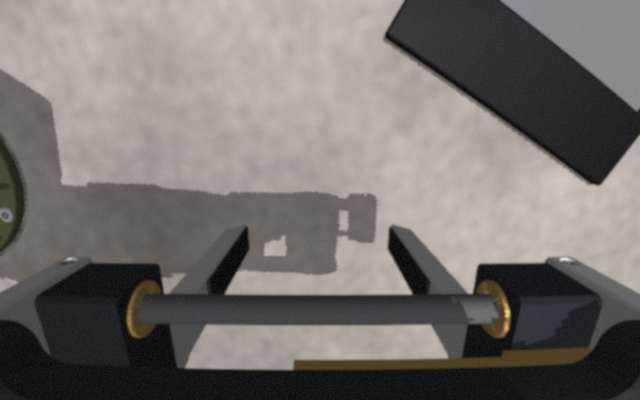

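Top view: the stand is at about (431,254), the fixture at (320,222), and the empty bushing at (342,199) shows an orange dot. The scene view puts the stand at (176,215) and the empty bushing at (302,214).

Run:
```python
from h import *
np.set_printoptions(precision=4,suppress=True)
t=dict(np.load('top.npz')); s=dict(np.load('scene.npz'))
a=cv2.resize(t['color'][175:270,265:365],None,fx=6,fy=6,interpolation=cv2.INTER_CUBIC)
b=cv2.resize(t['color'][230:280,405:455],None,fx=4,fy=4,interpolation=cv2.INTER_CUBIC)
im=np.zeros((570,800,3),np.uint8); im[:,:600]=a; im[:200,600:]=b; save('topz',im)
a=cv2.resize(s['color'][135:245,245:385],None,fx=5,fy=5,interpolation=cv2.INTER_CUBIC); save('scz',a)
W=cloud(t)
# depth clusters
for nm,lo,hi,(x0,x1,y0,y1) in (('base',.012,.028,(270,372,180,265)),('bush',.042,.058,(270,372,180,265)),('stand',.022,.033,(405,455,230,280)),('pin',.04,.12,(405,455,230,280)),('pintops',.08,.12,(270,372,180,265))):
    m=np.zeros((400,640),np.uint8); z=W[...,2]; mm=(z>lo)&(z<hi); m[y0:y1,x0:x1]=mm[y0:y1,x0:x1]
    n,l,st,ce=cv2.connectedComponentsWithStats(m)
    for i in range(1,n):
        if st[i,4]>8:
            p=W[l==i]; r=cv2.minAreaRect(p[:,:2].astype(np.float32)); print(nm,st[i,4],ce[i],np.median(p,0),p.mean(0),np.array(r[0]),np.array(r[1]),r[2])
```

```text
base 2794 [319.4241 223.8049] [0.5566 0.0125 0.02  ] [0.5556 0.0127 0.0201] [0.5599 0.0127] [0.1707 0.2205] 7.2818427085876465
base 16 [313.6875 218.1875] [0.5688 0.0282 0.0271] [0.5698 0.0277 0.0267] [0.5703 0.0265] [0.008  0.0263] 52.12052917480469
bush 326 [342.773  198.2791] [ 0.6183 -0.0515  0.0497] [ 0.618  -0.0507  0.0497] [ 0.6187 -0.0509] [0.0534 0.0551] 46.237091064453125
bush 316 [290.5759 206.2848] [0.5974 0.0869 0.0502] [0.5993 0.0878 0.0502] [0.6004 0.0881] [0.0546 0.055 ] 45.45816421508789
bush 328 [348.4634 235.4878] [ 0.5172 -0.0622  0.0501] [ 0.5185 -0.0627  0.0501] [ 0.5187 -0.0629] [0.0548 0.0548] 28.311317443847656
bush 333 [295.7538 243.3303] [0.4997 0.0745 0.0502] [0.5009 0.0753 0.0502] [0.5015 0.0754] [0.0555 0.0537] 44.4594841003418
stand 570 [430.6667 253.593 ] [ 0.4667 -0.2789  0.0297] [ 0.4673 -0.281   0.0296] [ 0.4683 -0.2816] [0.0605 0.0834] 14.675348281860352
pin 40 [433.575 252.225] [ 0.4674 -0.2782  0.0782] [ 0.4675 -0.2793  0.071 ] [ 0.4682 -0.2805] [0.0133 0.0114] 0.20997092127799988
pintops 31 [289.2903 202.871 ] [0.5993 0.0885 0.0988] [0.5996 0.0879 0.0968] [0.6004 0.0875] [0.0119 0.0126] 86.30719757080078
pintops 30 [349.3667 233.3667] [ 0.5184 -0.0617  0.0994] [ 0.5181 -0.0625  0.0978] [ 0.5182 -0.0628] [0.0123 0.0126] 0.4017570912837982
pintops 29 [294.5517 241.4138] [0.5014 0.0748 0.0975] [0.5009 0.0756 0.0971] [0.501  0.0758] [0.0131 0.012 ] 85.52937316894531
```

```bash
sleep 2
```

```text
(no output)
```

View pics/topz.png

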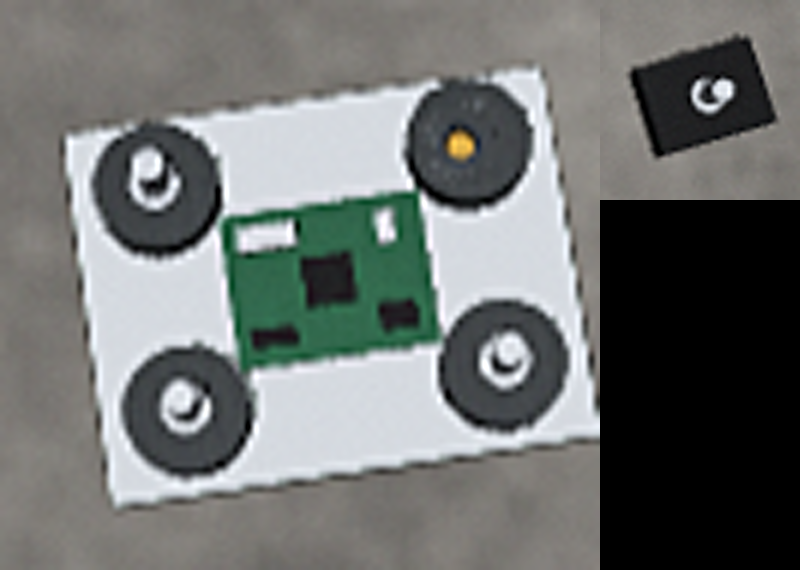

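View pics/scz.png

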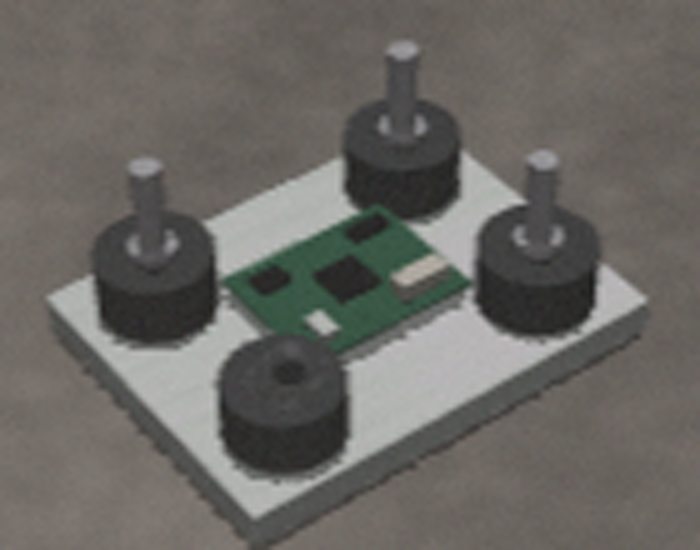

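Run:
```python
from h import *
np.set_printoptions(precision=4,suppress=True)
t=dict(np.load('top.npz')); s=dict(np.load('scene.npz'))
hsv=cv2.cvtColor(t['color'],cv2.COLOR_RGB2HSV)
m=((hsv[...,1]>140)&(hsv[...,0]<30)); m[:185]=0;m[215:]=0;m[:,:325]=0;m[:,360:]=0
v,u=np.nonzero(m); w=hsv[v,u,1].astype(float); print(len(u),u,v)
c=(np.average(u,weights=w),np.average(v,weights=w)); print(c, onplane(t,c,.05),onplane(t,c,.036),onplane(t,c,.028))
W=cloud(t); print(W[196:203,337:347,2])
c2=(245+291/5-.4,135+370/5-.4); print(c2,onplane(s,c2,.05),onplane(s,c2,.045))
# bushing ellipse in top and scene: from mean of 4 bushings
B=np.array([[.6187,-.0509],[.6004,.0881],[.5187,-.0629],[.5015,.0754]]);print('mean',B.mean(0), 'pred empty',B[1]+B[2]-B[3])
# scene zoomed
a=cv2.resize(s['color'][195:235,280:330],None,fx=14,fy=14,interpolation=cv2.INTER_CUBIC); a=cv2.convertScaleAbs(a,alpha=2); save('scz2',a)
Ws=cloud(s); m=np.zeros((400,640),bool); m[190:240,275:335]=1; m&=(abs(Ws[...,2]-.05)<.003); p=Ws[m]; print(cv2.minEnclosingCircle(p[:,:2].astype(np.float32)),p.mean(0))
print('scene pin',)
for nm,lo,hi,(x0,x1,y0,y1) in (('stand',.026,.033,(145,205,185,240)),('pin',.06,.12,(145,205,185,240))):
    m=np.zeros((400,640),bool); m[y0:y1,x0:x1]=1; m&=(Ws[...,2]>lo)&(Ws[...,2]<hi); p=Ws[m]; print(nm,len(p),p.mean(0),cv2.minAreaRect(p[:,:2].astype(np.float32)),p[:,2].max())
```

```text
17 [340 341 342 343 339 340 341 342 343 339 340 341 342 343 340 341 342] [197 197 197 197 198 198 198 198 198 199 199 199 199 199 200 200 200]
(np.float64(341.13536201469043), np.float64(198.39874081846799)) [[ 0.6177 -0.0464  0.05  ]] [[ 0.6204 -0.0469  0.036 ]] [[ 0.622  -0.0473  0.028 ]]
[[0.0459 0.0506 0.0476 0.0505 0.054  0.0527 0.0462 0.0481 0.0524 0.0524]
 [0.0521 0.048  0.0487 0.042  0.0368 0.0377 0.0412 0.0459 0.0478 0.0518]
 [0.0522 0.0497 0.0357 0.0367 0.0374 0.0394 0.0345 0.0496 0.0455 0.0521]
 [0.0483 0.0478 0.0375 0.0362 0.0362 0.0373 0.0366 0.0532 0.0494 0.0529]
 [0.0512 0.0473 0.0496 0.036  0.0353 0.0338 0.0376 0.0472 0.0507 0.0473]
 [0.0491 0.0495 0.0535 0.0512 0.0297 0.0493 0.0516 0.0502 0.0496 0.0501]
 [0.051  0.0538 0.0496 0.0462 0.0533 0.0503 0.0474 0.0533 0.0514 0.0505]]
(302.8, 208.6) [[ 0.6155 -0.0465  0.05  ]] [[ 0.611  -0.0443  0.045 ]]
mean [0.5598 0.0124] pred empty [ 0.6176 -0.0502]
((0.5900815725326538, -0.059329502284526825), 0.057632796466350555) [ 0.6129 -0.0556  0.0504]
scene pin
stand 669 [ 0.4717 -0.2854  0.0302] ((0.4669139087200165, -0.28452739119529724), (0.06414349377155304, 0.08234614133834839), 15.304021835327148) 0.032964312120237885
pin 73 [ 0.4704 -0.2847  0.0734] ((0.46894481778144836, -0.28423142433166504), (0.01479320041835308, 0.012883555144071579), 35.22356033325195) 0.08172115173911307
```

```bash
sleep 1
```

```text
(no output)
```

View pics/scz2.png

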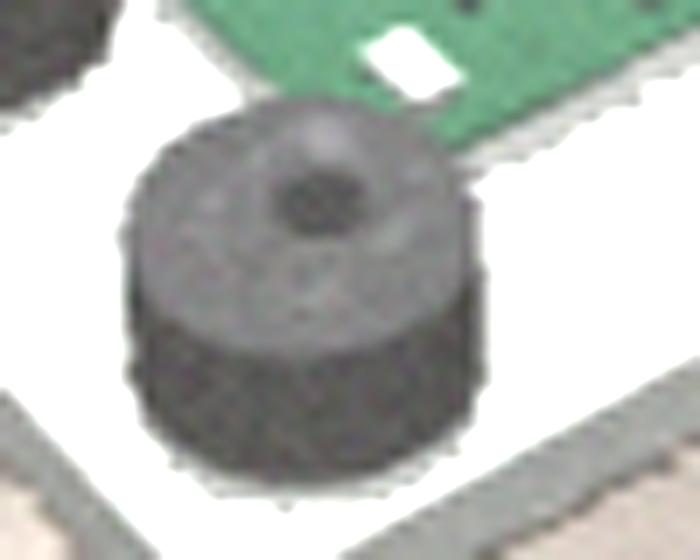

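```bash
cat >> h.py <<'E'
from scipy.spatial.transform import Rotation as Ro
def tool(p=None):
    o=ctrl.get_obs(); R=Ro.from_euler('xyz',o['eef_rot']).as_matrix(); return np.array(o['ee_pos']),R
def mv(target):
    p,R=tool(); return R.T@(np.array(target)-p)*1000
E
python3 - <<'E'
from h import *
np.set_printoptions(precision=3,suppress=True)
p,R=tool(); print(R); print(mv([.468,-.282,.14]))
E
```

```text
[[-0.    -0.934  0.357]
 [-0.001  0.357  0.934]
 [-1.     0.    -0.001]]
[  65.532 -537.784 -646.292]
```

Request:
servo_tool:
  motion: [65, -538, -646, 100, 65, -538, -646, 100, 65, -538, -646, 100, 65, -538, -646, 100, 65, -538, -646, 100, 65, -538, -646, 100, 65, -538, -646, 100, 65, -538, -646, 100, 65, -538, -646, 100, 65, -538, -646, 100, 65, -538, -646, 100, 65, -538, -646, 100, 65, -538, -646, 100, 65, -538, -646, 100, 65, -538, -646, 100, 65, -538, -646, 100, 65, -538, -646, 100]
  gripper: 0.6

```text
time_s: 2.28
ee_pos: [0.4683, -0.2808, 0.1408]
eef_rot: [0.083, 1.57, -0.455]
force: [-0.5, -0.1, 0.6]
grip_width: 0.0562
```

Run:
```python
from h import *
np.set_printoptions(precision=4,suppress=True)
p,R=tool(); print(p,R,ctrl.get_obs()['time_s'])
c=grab('wrist'); save('w2',c['color']); 
print('tcp px',proj(c,[p]),'pin top est',proj(c,[[.468,-.282,.079],[.468,-.282,.035]]))
W=cloud(c); z=W[...,2]
for nm,lo,hi in(('stand',.026,.033),('pin',.07,.085)):
    m=(z>lo)&(z<hi)&(abs(W[...,0]-.468)<.08)&(abs(W[...,1]+.282)<.08)
    q=W[m]; print(nm,len(q),q.mean(0),cv2.minAreaRect(q[:,:2].astype(np.float32)),np.median(q[:,2]))
```

```text
[ 0.4683 -0.2808  0.1408] [[ 0.0003  0.5127  0.8585]
 [-0.0001  0.8585 -0.5127]
 [-1.      0.      0.0003]] 2.275
tcp px [[319.2579 237.791 ]] pin top est [[319.2885 212.3237]
 [319.0652 199.6829]]
stand 3748 [ 0.4672 -0.281   0.0296] ((0.46634867787361145, -0.2830183207988739), (0.060527946799993515, 0.08026839047670364), 15.062535285949707) 0.029624800150130467
pin 213 [ 0.4669 -0.2818  0.0777] ((0.4662756025791168, -0.28260883688926697), (0.014047340489923954, 0.012642597779631615), 58.57583236694336) 0.07841255953306656
```

View pics/w2.png

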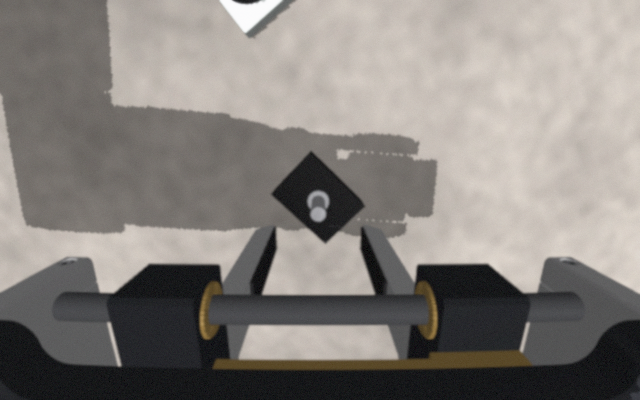

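Request:
servo_tool:
  motion: [40, -1.8, 0, 0, 70, -1.8, 0, 0, 90, -1.8, 0, 0, 98, -1.8, 0, 0, 98, -1.8, 0, 0]

```text
time_s: 2.95
ee_pos: [0.4675, -0.283, 0.0427]
eef_rot: [-0.229, 1.571, -0.768]
force: [-0.3, -1.2, -0.4]
grip_width: 0.0563
```

Request:
servo_tool:
  motion: [0, 0, 0, 0, 0, 0, 0, 0, 0, 0, 0, 0, 0, 0, 0, 0, 0, 0, 0, 0, 0, 0, 0, 0]
  gripper: 0
  force: 40

```text
time_s: 3.7
ee_pos: [0.4674, -0.2832, 0.0425]
eef_rot: [-2.083, 1.571, -2.622]
force: [-0.4, 0.0, 0.5]
grip_width: 0.0132
```

Request:
servo_tool:
  motion: [-8, 0, 0, 0, -20, 0, 0, 0, -40, 0, 0, 0, -65, 0, 0, 0, -80, 0, 0, 0, -80, 0, 0, 0]

```text
time_s: 4.45
ee_pos: [0.4678, -0.2834, 0.1235]
eef_rot: [-0.073, 1.569, -0.612]
force: [-1.0, -0.4, -1.0]
grip_width: 0.0132
```

Run:
```python
from h import *
np.set_printoptions(precision=4,suppress=True)
p,R=tool(); print(p,R,ctrl.get_obs()['force'],ctrl.get_obs()['moment'],ctrl.get_obs()['grip_width'])
c=grab('wrist'); save('w3',c['color'])
print(mv([.619,-.047,.1]), proj(c,[p+[0,0,.035],p-[0,0,.0345]]))
```

```text
[ 0.4678 -0.2834  0.1235] [[ 0.0017  0.5135  0.8581]
 [-0.0012  0.8581 -0.5135]
 [-1.     -0.0001  0.0021]] [-0.979  -0.3663 -0.9648] [-0.0398  0.0865 -0.0223] 0.013202352734714718
[ 22.4418 280.4833   8.8213] [[319.7248 261.9364]
 [318.9771 221.0588]]
```

View pics/w3.png

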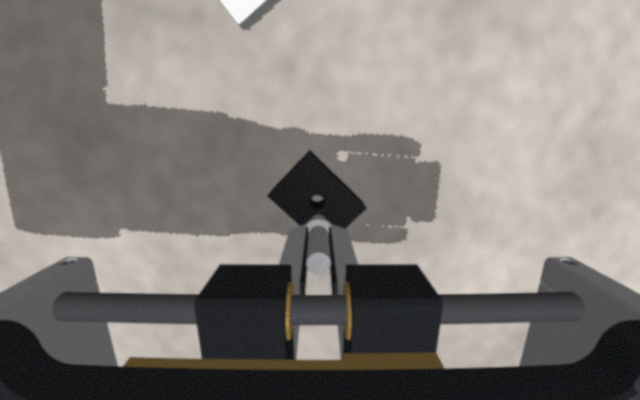

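Request:
servo_tool:
  motion: [10, 55, 3, 0, 18, 110, 6, 0, 18, 165, 9, 0, 18, 200, 9, 0, 18, 220, 9, 0, 18, 220, 9, 0, 18, 220, 9, 0]

```text
time_s: 5.38
ee_pos: [0.5876, -0.1001, 0.1042]
eef_rot: [-2.471, 1.57, -3.011]
force: [-0.1, 0.0, -0.5]
grip_width: 0.0134
```

Run:
```python
from h import *
np.set_printoptions(precision=4,suppress=True)
p,R=tool(); print(p,R,ctrl.get_obs()['force'])
c=grab('wrist'); save('w4',c['color'])
q=proj(c,[[.619,-.047,.05]])[0]; print(q)
u,v=q.astype(int); a=c['color'][v-45:v+45,u-60:u+60]; save('w4z',cv2.resize(a,None,fx=6,fy=6,interpolation=cv2.INTER_CUBIC)); print(u-60,v-45)
```

```text
[ 0.5876 -0.1001  0.1042] [[-0.0006  0.5143  0.8576]
 [-0.0001  0.8576 -0.5143]
 [-1.     -0.0004 -0.0005]] [-0.0513  0.0098 -0.5248]
[318.6602 139.9438]
258 94
```

View pics/w4.png

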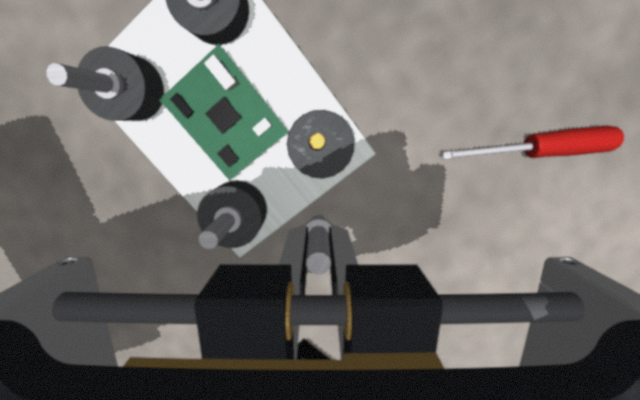

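View pics/w4z.png

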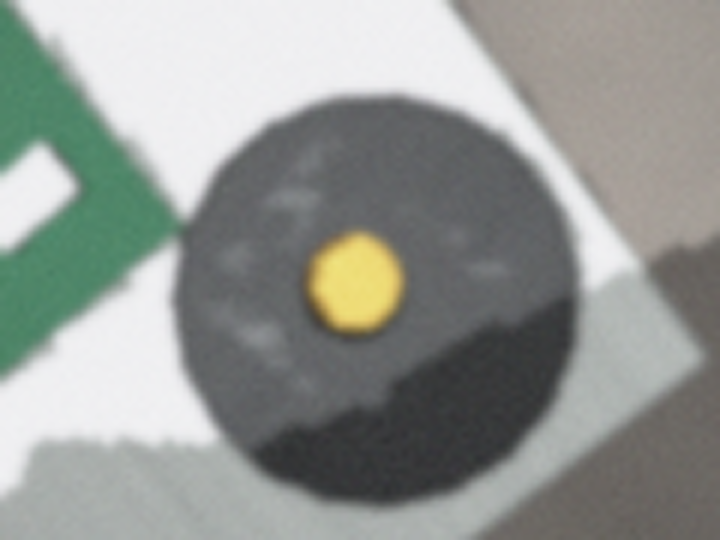

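The wrist view looks almost straight down the hole. The yellow hole floor is at about (317,141), and the bushing's disc is at about (320,144).

Run:
```python
from h import *
np.set_printoptions(precision=4,suppress=True)
c=dict(np.load('wrist.npz')); col=c['color']; hsv=cv2.cvtColor(col,cv2.COLOR_RGB2HSV)
win=np.zeros((400,640),bool); win[100:190,280:365]=1
R=cv2.Rodrigues(c['rvec'])[0]; print('cam',-R.T@c['tvec'].reshape(3))
m=win&(hsv[...,1]>90)&(hsv[...,0]>10)&(hsv[...,0]<35)
M=cv2.moments(m.astype(np.uint8),True); y=(M['m10']/M['m00'],M['m01']/M['m00'])
print('yellow',y,M['m00'],onplane(c,y,.05),onplane(c,y,.036))
d=(win&(col.max(2)<125)&(hsv[...,1]<90)|m).astype(np.uint8); d=cv2.morphologyEx(d,cv2.MORPH_OPEN,np.ones((5,5)))
cs,_=cv2.findContours(d,cv2.RETR_EXTERNAL,cv2.CHAIN_APPROX_NONE); k=max(cs,key=cv2.contourArea); e=cv2.fitEllipse(k); print('bush',e,onplane(c,e[0],.05))
p,Rt=tool()
# held pin axis: top disc & collar
v=cv2.resize(col[205:285,280:360],None,fx=7,fy=7,interpolation=cv2.INTER_CUBIC); save('w4p',v)
print(proj(c,[p+[0,0,.036],p-[0,0,.0075]]))
```

```text
cam [ 0.6245 -0.0368  0.283 ]
yellow (316.6744186046512, 140.92093023255813) 215.0 [[ 0.6172 -0.0468  0.05  ]] [[ 0.6168 -0.0474  0.036 ]]
bush ((320.5467834472656, 144.10275268554688), (65.71065521240234, 67.2488784790039), 178.1619110107422) [[ 0.6186 -0.0506  0.05  ]]
[[319.736  263.0403]
 [319.3601 233.846 ]]
```

View pics/w4p.png

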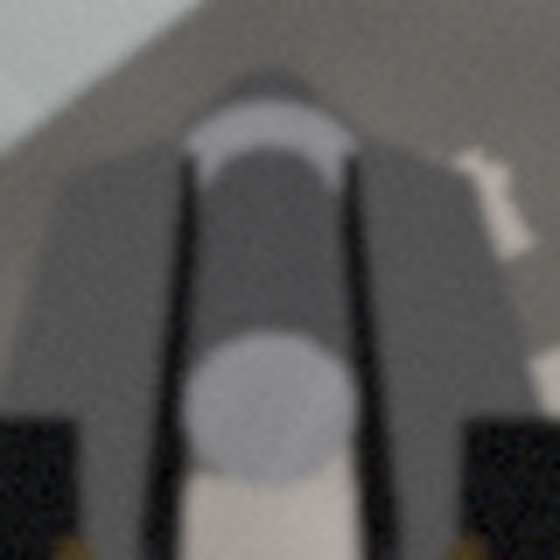

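Request:
servo_tool:
  motion: [0, 35, -1.2, 0, 5, 55, -1.2, 0, 12, 60.6, -1.2, 0, 16, 60.6, -1.2, 0, 16, 60.6, -1.2, 0, 16, 60.6, -1.2, 0]

```text
time_s: 6.18
ee_pos: [0.6181, -0.047, 0.0886]
eef_rot: [0.085, 1.571, -0.455]
force: [0.2, -0.2, -1.0]
grip_width: 0.0134
```

Run:
```python
from h import *
np.set_printoptions(precision=4,suppress=True)
p,R=tool(); print(p,ctrl.get_obs()['force'],ctrl.get_obs()['moment'],mv([.6177,-.0475,.0835]))
for n in('scene','wrist'):
    c=grab(n); q=proj(c,[p-[0,0,.03]])[0].astype(int); u,v=q; save(n+'5',cv2.resize(c['color'][v-40:v+40,u-50:u+50],None,fx=7,fy=7,interpolation=cv2.INTER_CUBIC))
```

```text
[ 0.6181 -0.047   0.0886] [ 0.1949 -0.1806 -1.0025] [-0.0166  0.0983  0.015 ] [ 5.1315 -0.6385 -0.1072]
```

View pics/scene5.png

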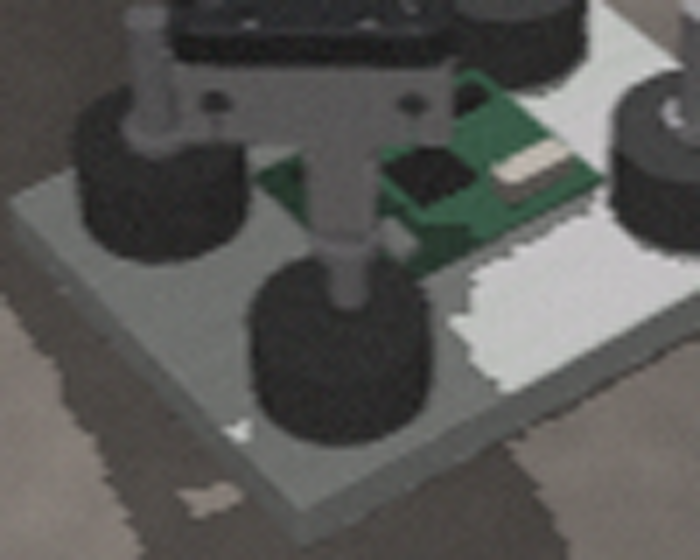

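View pics/wrist5.png

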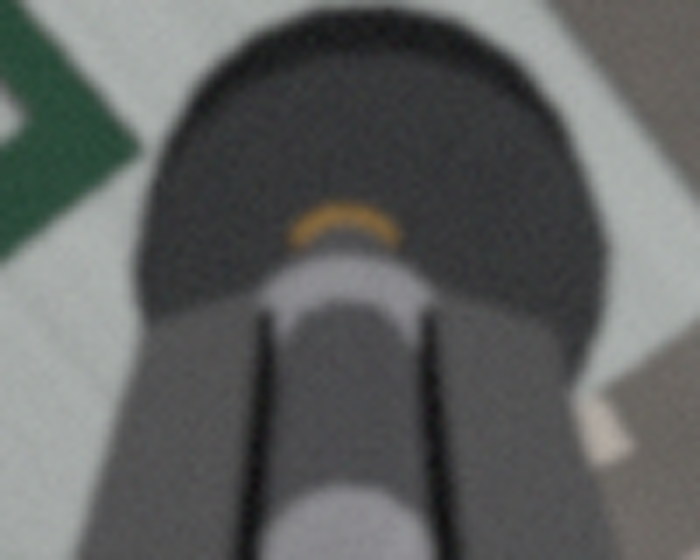

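Request:
servo_tool:
  motion: [2, -0.3, 0, 0, 3.5, -0.5, 0, 0, 4.5, -0.5, 0, 0, 5, -0.5, 0, 0]

```text
time_s: 6.78
ee_pos: [0.6179, -0.0468, 0.0834]
eef_rot: [-2.844, 1.571, 2.9]
force: [-0.4, -0.3, -0.8]
grip_width: 0.0132
```

Request:
servo_tool:
  motion: [0.5, 0, 0, 0, 1, 0, 0, 0, 1.5, 0, 0, 0, 1.5, 0, 0, 0]

```text
time_s: 7.28
ee_pos: [0.6179, -0.0468, 0.0819]
eef_rot: [-2.797, 1.571, 2.947]
force: [0.5, -0.5, -1.2]
grip_width: 0.013
```

Request:
servo_tool:
  motion: [0.5, 0, 0, 0, 1, 0, 0, 0, 1.5, 0, 0, 0, 2, 0, 0, 0, 2, 0, 0, 0]

```text
time_s: 7.9
ee_pos: [0.618, -0.0468, 0.0799]
eef_rot: [3.022, 1.571, 2.483]
force: [0.5, 0.6, -1.3]
grip_width: 0.0135
```

Request:
servo_tool:
  motion: [1, 0, 0, 0, 2, 0, 0, 0, 3, 0, 0, 0, 4, 0, 0, 0, 5, 0, 0, 0, 6, 0, 0, 0, 6, 0, 0, 0]

```text
time_s: 8.78
ee_pos: [0.6179, -0.0468, 0.0739]
eef_rot: [-2.435, 1.571, -2.974]
force: [0.1, 0.7, -1.2]
grip_width: 0.013
```

Request:
servo_tool:
  motion: [0.5, 0, 0, 0, 1, 0, 0, 0, 1.5, 0, 0, 0, 2, 0, 0, 0, 2, 0, 0, 0]

```text
time_s: 9.4
ee_pos: [0.6179, -0.0468, 0.0719]
eef_rot: [-2.853, 1.571, 2.891]
force: [-0.9, -1.0, -0.7]
grip_width: 0.0133
```

Request:
servo_tool:
  motion: [0.5, 0, 0, 0, 1, 0, 0, 0, 1.5, 0, 0, 0, 2, 0, 0, 0, 2.5, 0, 0, 0, 3, 0, 0, 0]

```text
time_s: 10.15
ee_pos: [0.618, -0.0468, 0.0691]
eef_rot: [0.485, 1.57, -0.054]
force: [-1.0, -0.6, 3.8]
grip_width: 0.0131
```

Request:
servo_tool:
  motion: [0.5, 0, 0, 0, 1, 0, 0, 0, 1.5, 0, 0, 0, 2, 0, 0, 0, 2.5, 0, 0, 0, 3, 0, 0, 0, 3.5, 0, 0, 0]

```text
time_s: 11.02
ee_pos: [0.618, -0.0469, 0.0654]
eef_rot: [0.27, 1.571, -0.27]
force: [-1.0, -0.2, 3.5]
grip_width: 0.0131
```

Request:
servo_tool:
  motion: [0.5, 0, 0, 0, 1, 0, 0, 0, 1.5, 0, 0, 0, 1.5, 0, 0, 0]

```text
time_s: 11.52
ee_pos: [0.618, -0.0468, 0.0639]
eef_rot: [-1.521, 1.571, -2.06]
force: [0.5, 0.2, 2.5]
grip_width: 0.0131
```

Request:
servo_tool:
  motion: [0.3, 0, 0, 0, 0.6, 0, 0, 0, 0.9, 0, 0, 0]

```text
time_s: 11.9
ee_pos: [0.618, -0.0469, 0.0631]
eef_rot: [0.036, 1.571, -0.504]
force: [-0.4, 1.0, 4.9]
grip_width: 0.013
```

Request:
servo_tool:
  motion: [0.2, 0, 0, 0, 0.4, 0, 0, 0]

```text
time_s: 12.15
ee_pos: [0.618, -0.0468, 0.0626]
eef_rot: [0.7, 1.571, 0.161]
force: [-0.0, -0.9, 3.7]
grip_width: 0.0134
```

Request:
servo_tool:
  motion: [0.2, 0, 0, 0, 0.4, 0, 0, 0]

```text
time_s: 12.4
ee_pos: [0.618, -0.0468, 0.0624]
eef_rot: [0.813, 1.571, 0.274]
force: [-0.6, 0.2, 6.1]
grip_width: 0.0132
```

Request:
servo_tool:
  motion: [0.1, 0, 0, 0, 0.3, 0, 0, 0]

```text
time_s: 12.65
ee_pos: [0.6181, -0.0468, 0.0624]
eef_rot: [0.456, 1.57, -0.084]
force: [-1.3, -0.2, 9.3]
grip_width: 0.013
```

Request:
servo_tool:
  motion: [0.2, 0, 0, 0, 0.3, 0, 0, 0]

```text
time_s: 12.9
ee_pos: [0.6181, -0.0468, 0.0624]
eef_rot: [0.385, 1.57, -0.154]
force: [-3.5, 1.3, 11.0]
grip_width: 0.0132
```

Run:
```python
from h import *
np.set_printoptions(precision=4,suppress=True)
p,R=tool(); print(p,R,ctrl.get_obs()['force'],ctrl.get_obs()['moment'])
c=grab('scene'); q=proj(c,[p-[0,0,.01]])[0].astype(int); u,v=q; save('scene6',cv2.resize(c['color'][v-40:v+40,u-50:u+50],None,fx=7,fy=7,interpolation=cv2.INTER_CUBIC))
```

```text
[ 0.6181 -0.0468  0.0624] [[ 0.0005  0.5135  0.8581]
 [-0.0001  0.8581 -0.5135]
 [-1.      0.0002  0.0005]] [-3.4879  1.3229 10.9563] [0.0849 0.7785 0.0311]
```

View pics/scene6.png

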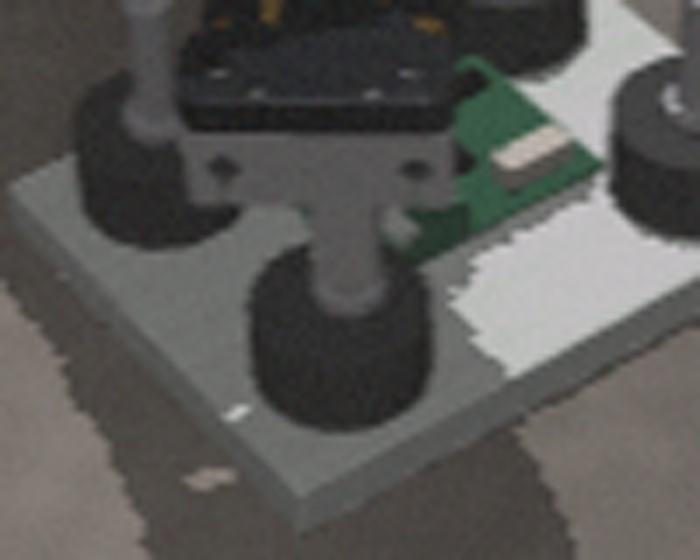

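Request:
servo_tool:
  motion: [-0.5, 0, 0, 0, -0.5, 0, 0, 0]

```text
time_s: 13.2
ee_pos: [0.618, -0.0468, 0.0624]
eef_rot: [0.416, 1.571, -0.123]
force: [-1.4, -0.3, 6.8]
grip_width: 0.0131
```

Request:
servo_tool:
  motion: [0, 0, 0, 0, 0, 0, 0, 0, 0, 0, 0, 0, 0, 0, 0, 0, 0, 0, 0, 0, 0, 0, 0, 0]
  gripper: 0.4

```text
time_s: 13.95
ee_pos: [0.618, -0.0469, 0.0621]
eef_rot: [-2.527, 1.571, -3.066]
force: [0.2, 0.3, 0.2]
grip_width: 0.0374
```

Request:
servo_tool:
  motion: [-5, 0, 0, 0, -20, 0, 0, 0, -45, 0, 0, 0, -80, -20, 0, 0, -100, -70, 0, 0, -100, -100, 0, 0, -100, -100, 0, 0]

```text
time_s: 14.82
ee_pos: [0.5662, -0.134, 0.1636]
eef_rot: [0.204, 1.569, -0.337]
force: [-0.2, 0.8, 0.1]
grip_width: 0.0376
```

Run:
```python
from h import *
np.set_printoptions(precision=4,suppress=True)
o=ctrl.get_obs(); print(o['ee_pos'],o['force'],o['time_s'],o['grip_width'])
c=grab('wrist'); save('w7',c['color'])
s=grab('scene'); save('s7',cv2.resize(s['color'][125:255,235:395],None,fx=5,fy=5,interpolation=cv2.INTER_CUBIC))
for n,cc in(('w',c),('s',s)):
    W=cloud(cc); m=(np.hypot(W[...,0]-.618,W[...,1]+.047)<.02)
    z=W[m][:,2]; print(n,len(z),'handle top',np.median(z[z>.092]),'collar top',np.median(z[(z>.0525)&(z<.06)]), W[m][z>.092].mean(0))
```

```text
[ 0.5662 -0.134   0.1636] [-0.1649  0.8456  0.1021] 14.825 0.03761917400604788
w 1392 handle top 0.0985025057516003 collar top 0.054465666489362026 [ 0.617  -0.0473  0.0984]
s 277 handle top 0.09893354382330732 collar top 0.055331229088463635 [ 0.6191 -0.0501  0.0979]
```

View pics/s7.png

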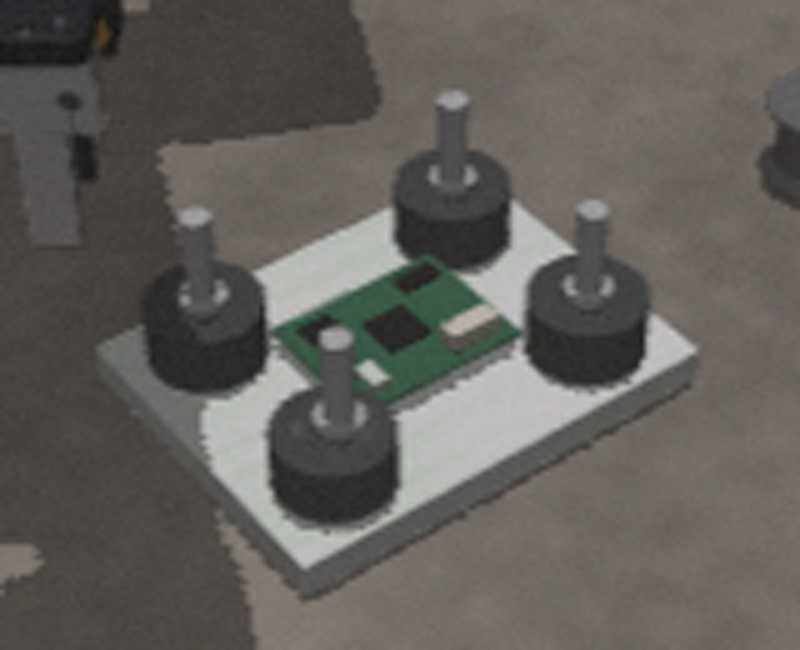

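View pics/w7.png

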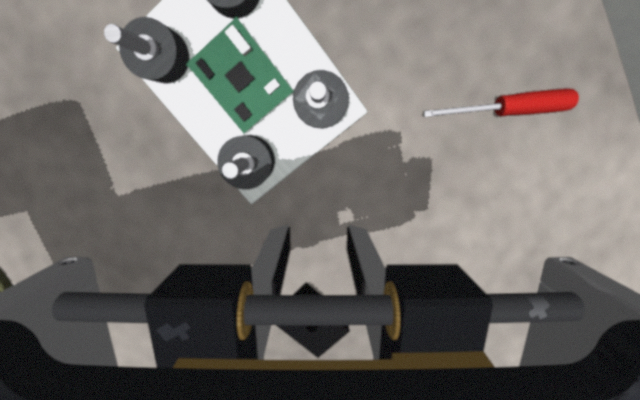

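The pin stands upright with its collar on the bushing. It matches the other three pins: handle top at 98.5–98.9 mm (99 expected) and collar top at about 55 mm. The gripper is clear of it, so I'm handing in.

```bash
python3 -c "
from station import ctrl
print(ctrl.hand_in())"
```

```text
the job is handed in; nothing more can be done
None
```

The spare pin is fully home in the empty bushing and released, and I handed the job in at about 15 s of the 70 s allowed. `hand_in` reports no verdict.

- **Finding the hole:** I took the pin from the stand and found the hole by eye with the wrist camera, as a yellow hole floor about 4 mm off the bushing's centre. The foot went in on the first slow descent with no contact felt, so I never needed to feel about for it.
- **Pressing home:** I pushed through the stop at about 5 N. When the height stopped changing at TCP z = 62.4 mm, I pressed until the force read 11 N. That was the highest vertical reading, though force was only read at the end of each move, so a brief peak between readings would not show. I then eased off before opening the gripper.
- **Last checks:** The handle top measured 98.5 mm in the wrist camera and 98.9 mm in the scene camera, against 99 mm expected. The collar top measured 54.5 and 55.3 mm, against 55 mm expected. The pin looks upright like the other three, and the gripper is well clear with force near zero.
- **Disagreements:** The top and wrist cameras placed the hole about 2 mm apart in x, within the stated calibration. I used the wrist camera, corrected by about 0.8 mm for how the held pin appeared in it.
- **Bystanders:** I made no contact with the spool, mouse or screwdriver, but I did not re-measure their positions.

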